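Draw the slotted turner out of the tray rack

TASK

Take hold of the wooden slotted turner (the flat, square-ended spatula, not the round-headed spoon) that lies in one lane of the orange tray rack with both ends under the rack's end boards, slide it along and tilt it so that one end comes up through the opening between the boards while the other is still underneath, then draw it right out. Finish while holding it up in the gripper, still, with its lowest end a good 5 cm above the rack's boards and touching nothing else; do not force it hard against the rack, and leave the spoon, the red lid on the rack and everything else where they are.

Things in the scene. Friction and masses are not known exactly. Their poses are not given: they have to be found in the camera images.
- rack: Orange wooden tray rack, fixed, 390 (its x) x 277 (its y) x 82 mm high; origin at the centre of its underside, z up. Floor board 12 mm thick. Two lanes along its x, centred at y = -67 and +67 mm, each 126 mm wide inside, floor from x = -185 to +185 mm between the end walls. A flat board over each end roofs both lanes (see opening).
- opening (a point): Centre of the rack's opening, level with the top of its end boards, 82 mm above the table; axes as the rack. The boards (10 mm thick, underside 72 mm above the table) cover both lanes from each end wall in to x = -95 and +95 mm, with closed sides; between them the lanes are open above, with only low ridges, 30 mm above the table, beside and between the lanes.
- turner_mid (a point): Middle of the wooden slotted turner (loose, 70 to 120 g, 270 mm long), half-way up its handle, 10 mm above its flat underside; near its balance point. x points to the blade, z up. Handle: straight bar 22 mm wide, 20 mm high, x = -135 to +45 mm; then a square-ended slotted blade, 50 mm wide, 10 mm thick, level with the underside.
- handle_end (a point): Middle of the turner's handle end, 135 mm from turner_mid, axes as turner_mid. The turner lies flat on the floor of either lane, within 0.1 rad of along it, blade towards the rack's -x (the robot's side), with each end 20 mm or more under an end board.
- blade_end (a point): Middle of the turner's blade end, 135 mm from turner_mid, 5 mm above its underside, axes as turner_mid.
- spoon_mid (a point): Half-way along the wooden spoon (loose) lying in the other lane, 8 mm above its underside; about 270 mm long: round handle 16 mm thick, oval unslotted head 60 mm wide, from 54 mm out to its end, towards the rack's -x. Leave it alone.
- lid: Red silicone lid, a disc 84 mm across with a knob, 15 mm high in all, loose on top of the rack's board at its +x end; origin at the centre of its underside. Leave it alone.
- kettle: Aluminium kettle, about 200 mm across and 212 mm high, left of the rack; origin under its centre. Leave it alone.
- bowl: White porcelain bowl with blue dragons, 156 mm across, 70 mm high, left of the rack; origin under its centre. Leave it alone.
- strainer: Stainless strainer, 140 mm across, 50 mm high, its handle reaching 190 mm along its x, right of the rack; origin under its centre. Leave it alone.
- jar: Glass jar, 84 mm across, 130 mm high, right of the rack; origin under its centre. Leave it alone.

How it is judged:
By the outcome, as a careful person would: the job done as asked, in the order asked, and still so for the second after the job is handed in, while the arm keeps its last pose, push and grip.
It also fails if it takes over 40 s, if anything falls off the work surface, if the arm or the gripper's body presses on something with over 40 N, if the wrist force passes 120 N, or if a joint passes its speed limit or range.

ROBOT

A 7-joint arm with a two-finger parallel gripper is mounted at the origin on the work surface. World frame = base frame: x ahead of the robot, y to its left, z up, the work surface at z = 0. Lengths are in m, angles in rad, forces in N, time in s.
With the tool pointing down it reaches from about 0.35 to 0.9 m from the base axis. Payload 7.2 kg.
Tool frame: the origin (TCP) lies between the finger pads; the fingertips stand 11 mm ahead of it and the grasp point (between the pads) lies 8 mm behind it; y points along the fingers, x is the direction in which the jaws open and shut, and the axes are right-handed (so a half turn about y gives the same grasp; the last joint's range is limited). The gripper opens to 88 mm and grips with 3 to 60 N. Pads are 20 mm wide; open, the fingers measure 115 mm over their backs; the gripper's body (75 mm by 178 mm) begins 61 mm behind the grasp point.
Start: joints at [1.189, 0.411, -0.013, 1.596, 0.006, 1.134, -0.082], TCP at [0.193, -0.594, 0.234] pointing down, gripper open.
Joint ranges: [-2.95, 2.95], [-0.29, 1.99], [-1.47, 1.44], [0.14, 2.54], [-1.03, 4.17], [0.13, 1.85], [-2.86, 2.86]. Speed limits (rad/s): [2.39, 2.39, 3.01, 3.01, 3.14, 3.14, 3.14].

INTERFACE

Orientations are given as a unit quaternion [w, x, y, z].
In Python, from plant import status, cams, r gives the robot as it stands.
- The arm moves only by the shell command python3 -m handwheel 'ROWS'. ROWS is JSON, one flat list of numbers, 7 for each row, row after row: the finger opening in mm, from 0 to 87.8, then the shift along the tool's x, y, z in mm, then the turn, a rotation vector about the tool's x, y, z in degrees. In form: [fingers, dx, dy, dz, ax, ay, az, fingers, dx, dy, dz, ax, ay, az, ...]. A call has exactly 8 rows; each row is the pose to reach, as a shift and turn from the pose measured when the call began, along the tool's axes at that moment; what a row does not reach only later rows make up. A row lasts 1/10 s, in which the tool goes at most 50 mm and 8.59 degrees, less where a joint would pass 70% of its speed; a pose out of reach is approached as far as the arm can. A call with a gripper value outside its range is refused whole. The fingers move at their own pace and stop on an object; the grip force is fixed at half the most. Time passes only in rows, so rows that repeat a pose let the fingers close, or fill a call up. It gives the time, the measured TCP pose, the force and the opening at its end, in the units of the state.
- status.get_obs(): the state, without advancing time (a new reading comes with each control period).
- cams.camera(name): name is "side" or "top"; returns the picture (400x640x3 uint8, red, green, blue); there is no depth.
- cams.get_calibration(name): a dict with "camera_matrix" (3x3 intrinsics, pixels), "rvec" (rotation vector, rad) and "tvec" (3), from world to camera coordinates, as OpenCV has them. Camera axes: x right, y down, z forward; pixel columns grow to the right and rows downward; lengths in m; the calibration is good to about 2 mm. A picture is of the moment at which its call begins. get_calibration takes no time and is no camera call.
- r.finish_job(): hands the job in, once; it reports no verdict.
Trained networks look in the newest picture that a camera, given by its name, has taken for a name from the list of things; names that differ only in an ending like _2 or _b are one class to them, and where a whole thing is asked for, a point or a joint stands for the part that bears it (a point fixed in the world has none). Each returns a list of dicts, best first, with "confidence" (0 to 1); they miss things now and then, are a little off and sometimes report something else, mostly with a low value. They report only what shows in the picture. A call takes as long as a camera call.
- cams.recognise(camera, thing): "centre" ([column, row] in pixels, amid what is visible of it).
The state is a dict: "time": time; "qpos": joint angles; "joint_velocities": joint speeds; "effort": joint torques, N m; "tool_pos": TCP position; "eef_rot": TCP orientation; "contact_force": force on the tool from outside, world axes, zero at the start; "ft_torque": the same for the moment, N m; "finger_gap": finger opening in m.
Only numpy, scipy, OpenCV 4.12 (cv2) and the standard library are available. Lean on these libraries where they do the work, as an engineer would, in place of code of your own. Each camera call takes 0.05 s, during which the arm holds its last target.

## Working session

There is one attempt and no reset: what is moved stays moved. The work goes in short steps, Python scripts to look and compute and a shell command to move; the robot and the scene stay as the last step left them, time stands still between calls to the robot, and variables do not carry over. Pictures are saved under pics/ and viewed, and the job is handed in when it is done.

```bash
ls; mkdir -p pics; python3 - <<'E'
from plant import status,cams,r
import cv2
o=status.get_obs();print(o)
for n in("top","side"):
    im=cams.camera(n);cv2.imwrite(f"pics/{n}0.png",im[:,:,::-1])
    c=cams.get_calibration(n);print(n,c)
    for t in("turner_mid","handle_end","blade_end","spoon_mid","lid","rack","opening","jar","strainer","kettle","bowl"):
        print(t,cams.recognise(n,t)[:2])
E
```

```text
pics
{'time': 0.0, 'qpos': array([ 1.18879637,  0.41188383, -0.01270764,  1.59702325,  0.00562869,
        1.13429396, -0.08222155]), 'joint_velocities': array([ 0.00011607, -0.00040785, -0.0002437 ,  0.0013497 ,  0.00073936,
        0.00193039, -0.00138329]), 'effort': array([-5.50598925e-04, -5.87953377e+01,  6.41438831e-01, -2.91077060e+01,
       -5.38449723e-02,  1.82461774e-02,  1.57734567e-04]), 'tool_pos': array([ 0.19272527, -0.59404179,  0.23282762]), 'eef_rot': array([ 0.57227471, -0.571703  ,  0.41620334, -0.41524945]), 'contact_force': array([ 1.87001896,  0.26630146, -0.05858349]), 'ft_torque': array([-0.00579617, -0.00166045,  0.02697989]), 'finger_gap': 0.08753943039463756}
top {'camera_matrix': array([[453.82287007,   0.        , 323.87795356],
       [  0.        , 453.82287007, 205.02614418],
       [  0.        ,   0.        ,   1.        ]]), 'rvec': array([ 2.17376684, -2.15310885,  0.12295758]), 'tvec': array([-0.01350747,  0.57048239,  1.33113043])}
turner_mid [{'centre': [317.3, 205.0], 'confidence': 0.87}, {'centre': [491.8, 256.9], 'confidence': 0.56}]
hand
[... 1054 characters left out ...]
_end [{'centre': [299.2, 214.3], 'confidence': 0.87}, {'centre': [316.7, 130.5], 'confidence': 0.66}]
blade_end [{'centre': [302.4, 214.3], 'confidence': 0.85}]
spoon_mid [{'centre': [301.0, 242.9], 'confidence': 0.58}]
lid [{'centre': [246.8, 209.9], 'confidence': 0.56}]
rack [{'centre': [297.7, 234.4], 'confidence': 0.96}]
opening [{'centre': [297.9, 233.1], 'confidence': 0.96}]
jar [{'centre': [315.0, 132.5], 'confidence': 0.74}, {'centre': [247.0, 208.1], 'confidence': 0.22}]
strainer [{'centre': [356.0, 127.5], 'confidence': 0.62}, {'centre': [299.8, 215.1], 'confidence': 0.21}]
kettle [{'centre': [377.5, 335.8], 'confidence': 0.84}]
bowl [{'centre': [280.1, 324.9], 'confidence': 0.59}]
```

View pics/top0.png

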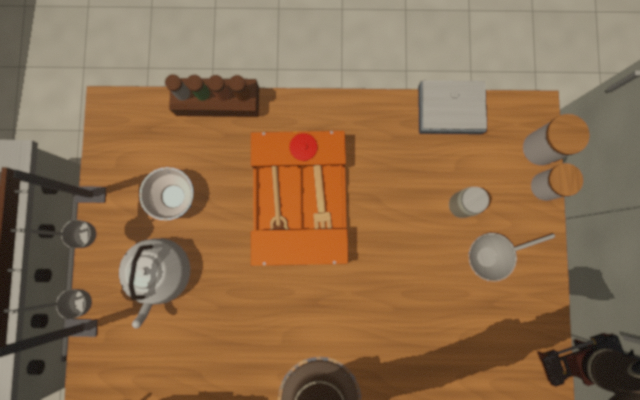

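View pics/side0.png

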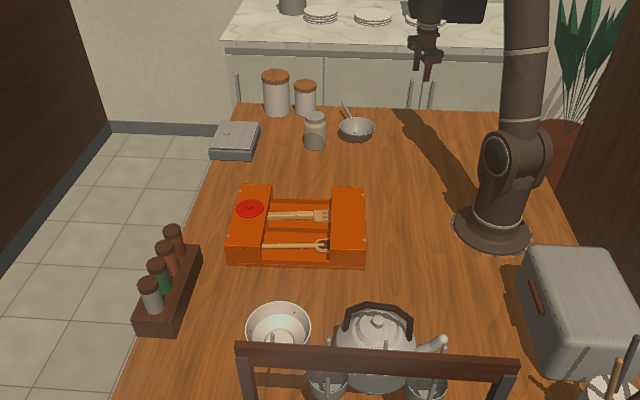

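```bash
python3 - <<'E'
import cv2
a=cv2.imread("pics/top0.png")[120:290,220:400];cv2.imwrite("pics/top0c.png",cv2.resize(a,None,fx=3.5,fy=3.5,interpolation=cv2.INTER_CUBIC)[:600])
a=cv2.imread("pics/side0.png")[150:320,200:400];cv2.imwrite("pics/side0c.png",cv2.resize(a,None,fx=3.5,fy=3.5,interpolation=cv2.INTER_CUBIC))
E
```

```text
(no output)
```

View pics/top0c.png

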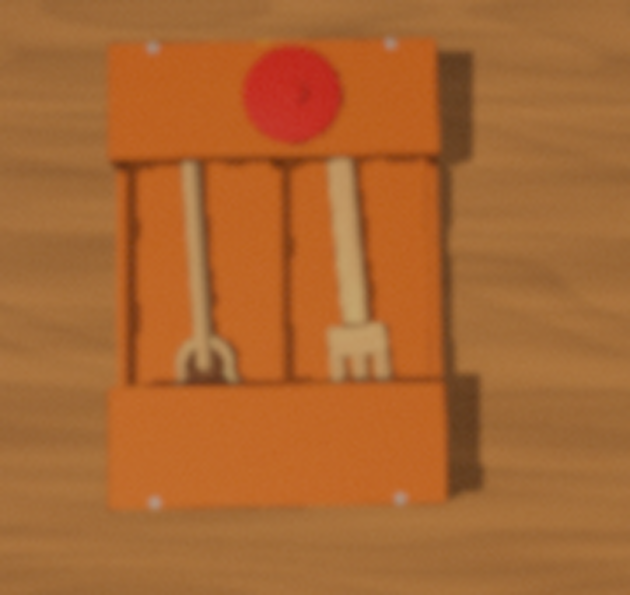

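View pics/side0c.png

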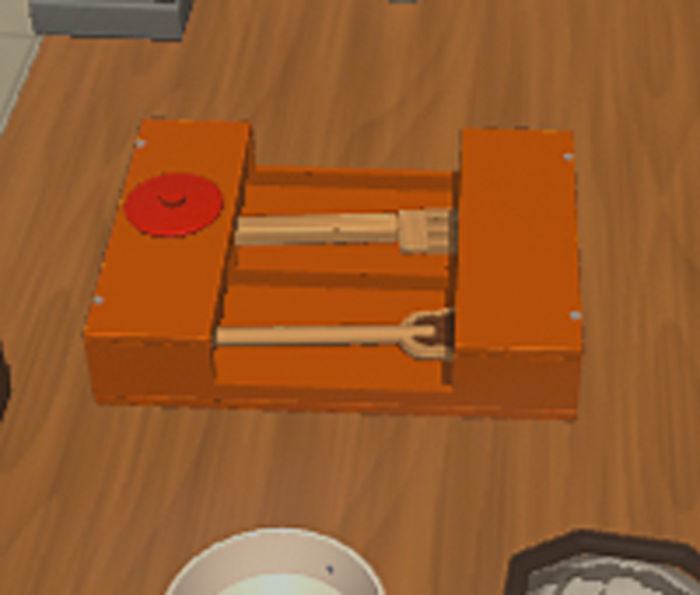

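The top view shows the turner in the right-hand lane (robot's -y side), blade end near pixel (322,225) and handle running up to (318,165). The spoon is in the left lane and the lid is on the far board at (303,147). Next I'll fit the rack pose and the turner.

```bash
cat > h.py <<'E'
import numpy as np,cv2
from plant import status,cams,r
from scipy.spatial.transform import Rotation as R
def unproj(n,uv,z):
    c=cams.get_calibration(n);Rm=cv2.Rodrigues(c['rvec'])[0];t=c['tvec']
    d=Rm.T@np.linalg.inv(c['camera_matrix'])@np.array([uv[0],uv[1],1.]);o=-Rm.T@t
    return o+d*(z-o[2])/d[2]
def proj(n,p):
    c=cams.get_calibration(n);return cv2.projectPoints(np.atleast_2d(p).astype(float),c['rvec'],c['tvec'],c['camera_matrix'],None)[0][:,0]
def rot(o): return R.from_quat(np.r_[o['eef_rot'][1:],o['eef_rot'][0]])
E
python3 - <<'E'
from h import *
T=lambda p:(220+(p[0]+.5)/3.5-.5,120+(p[1]+.5)/3.5-.5)
S=lambda p:(200+(p[0]+.5)/3.5-.5,150+(p[1]+.5)/3.5-.5)
print("top")
for nm,p,z in [("FL",(108,42),.082),("FR",(437,38),.082),("NR",(447,504),.082),("NL",(108,510),.082),
 ("farboardL",(108,161),.082),("farboardR",(440,157),.082),("nearboardL",(108,385),.082),("nearboardR",(447,381),.082),
 ("h far l",(327,160),.032),("h far r",(354,160),.032),("h near l",(342,322),.032),("h near r",(369,322),.032),("bl l",(327,325),.022),("bl r",(388,322),.022),("lid",(293,94),.09)]:
    print(nm,unproj("top",T(p),z).round(4))
print("side")
for nm,p,z in [("FR",(140,120),.082),("NR",(572,131),.082),("NL",(580,347),.082),("FL",(90,334),.082),("farboardR",(250,122),.082),("nearboardR",(461,130),.082),("farboardL",(215,340),.082),("nearboardL",(455,347),.082),("h near top",(398,214),.032),("bl nr",(400,209),.022),("bl nl",(400,252),.022)]:
    print(nm,unproj("side",S(p),z).round(4))
o=status.get_obs();print(rot(o).as_matrix().round(3))
E
```

```text
top
FL [0.7805 0.2103 0.082 ]
FR [ 0.7867 -0.0668  0.082 ]
NR [ 0.3973 -0.0766  0.082 ]
NL [0.3899 0.1995 0.082 ]
farboardL [0.6787 0.2075 0.082 ]
farboardR [ 0.6848 -0.0697  0.082 ]
nearboardL [0.4917 0.2023 0.082 ]
nearboardR [ 0.4976 -0.0763  0.082 ]
h far l [0.6915 0.0259 0.032 ]
h far r [0.6917 0.0025 0.032 ]
h near l [0.5505 0.0113 0.032 ]
h near r [ 0.5507 -0.0118  0.032 ]
bl l [0.5487 0.0244 0.022 ]
bl r [ 0.5518 -0.0283  0.022 ]
lid [0.7354 0.0535 0.09  ]
side
FR [ 0.788  -0.0651  0.082 ]
NR [ 0.3974 -0.0789  0.082 ]
NL [0.3911 0.1932 0.082 ]
FL [0.7725 0.2081 0.082 ]
farboardR [ 0.6882 -0.0698  0.082 ]
nearboardR [ 0.4971 -0.0727  0.082 ]
farboardL [0.6742 0.2072 0.082 ]
nearboardL [0.4877 0.2006 0.082 ]
h near top [ 0.5492 -0.0108  0.032 ]
bl nr [ 0.5489 -0.0293  0.022 ]
bl nl [0.5443 0.0285 0.022 ]
[[ 0.309  0.     0.951]
 [-0.951  0.     0.309]
 [-0.    -1.     0.   ]]
```

```bash
python3 -m handwheel '[55,-80,0,100,0,3,0, 55,-130,5,160,0,6,0, 55,-190,10,230,0,9,0, 55,-245,20,300,0,12.1,0, 55,-300,30,370,0,12.1,0, 55,-350,40,440,0,12.1,0, 55,-400,50,500,0,12.1,0, 55,-446,60,557,0,12.1,0]'
python3 - <<'E'
from h import *
o=status.get_obs();M=rot(o).as_matrix();print(o['tool_pos'],M.round(4),o['finger_gap'],o['contact_force'])
d=np.array([.585,.003,.13])-o['tool_pos'];print((M.T@d*1e3).round(1))
E
```

```text
time: 2.0
tool_pos: [0.4121, -0.259, 0.2078]
eef_rot: [0.525, -0.525, 0.473, -0.474]
contact_force: [-0.2, -1.5, 0.0]
finger_gap: 0.0552
[ 0.4121473  -0.25900775  0.2077957 ] [[ 1.022e-01  1.000e-03  9.948e-01]
 [-9.948e-01 -7.000e-04  1.022e-01]
 [ 8.000e-04 -1.000e+00  9.000e-04]] 0.05520882639821915 [-0.23093136 -1.51778213  0.03219715]
[-243.    77.8  198.7]
```

```bash
python3 -m handwheel '[55,-35,0,30,0,0,0, 55,-70,5,58,0,0,0, 55,-105,10,86,0,0,0, 55,-140,20,115,0,0,0, 55,-175,30,143,0,0,0, 55,-210,40,172,0,0,0, 55,-243,60,199,0,0,0, 55,-243,75,199,0,0,0]'
python3 - <<'E'
from h import *
o=status.get_obs();M=rot(o).as_matrix();print(o['tool_pos'],M.round(4),o['finger_gap'],o['contact_force'])
d=np.array([.585,.003,.027])-o['tool_pos'];print((M.T@d*1e3).round(1))
for n in("top","side"):
    im=cams.camera(n)[:,:,::-1];x,y=(220,120) if n=="top" else (200,140)
    cv2.imwrite(f"pics/{n}1.png",cv2.resize(im[y:y+180,x:x+200],None,fx=3.3,fy=3.3,interpolation=cv2.INTER_CUBIC))
E
```

```text
time: 2.8
tool_pos: [0.5875, 0.0101, 0.1319]
eef_rot: [0.528, -0.525, 0.472, -0.472]
contact_force: [0.8, 0.3, -0.6]
finger_gap: 0.0552
[0.58748966 0.01011554 0.13191973] [[ 0.1098  0.0027  0.9939]
 [-0.9939  0.0032  0.1098]
 [-0.0028 -1.      0.0031]] 0.05518705910273141 [ 0.75165893  0.34427463 -0.58168652]
[  7.1 104.9  -3.6]
```

View pics/side1.png

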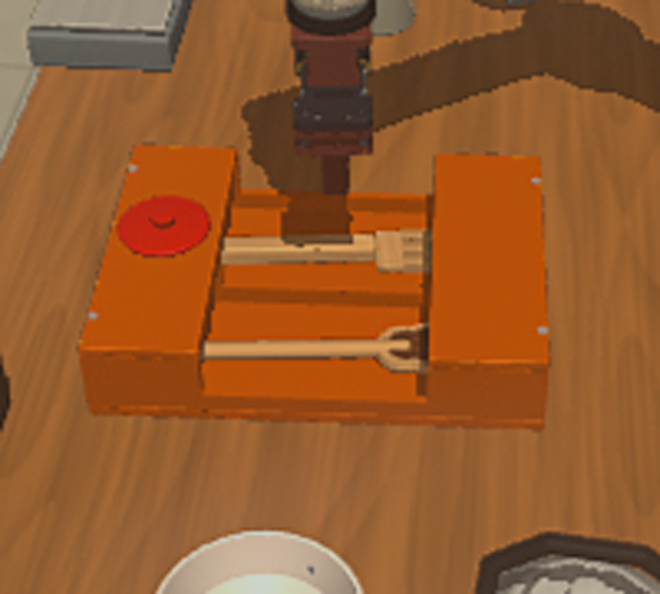

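View pics/top1.png

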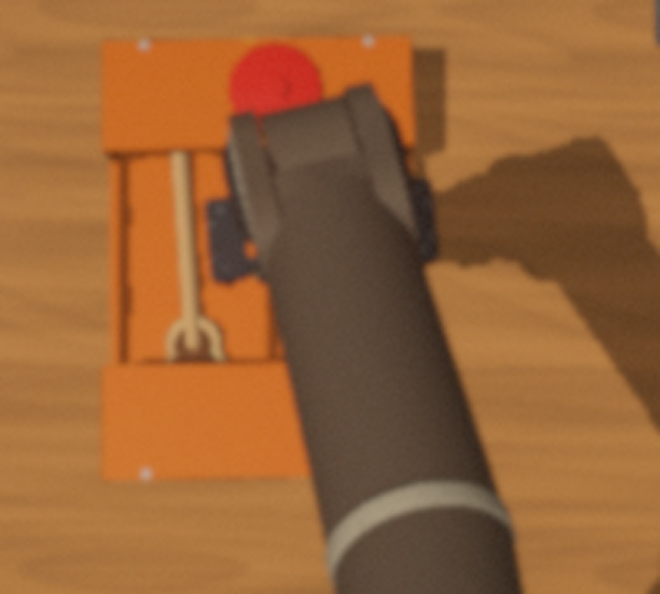

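The gripper hovers over the turner's handle, square to the opening and with its body clear of both boards. Now I'll go lower and let it settle.

```bash
python3 -m handwheel '[55,4,10,-2,0,0,0, 55,7,20,-4,0,0,0, 55,7,35,-4,0,0,0, 55,7,50,-4,0,0,0, 55,7,62,-4,0,0,0, 55,7,70,-4,0,0,0, 55,7,70,-4,0,0,0, 55,7,70,-4,0,0,0]'
python3 - <<'E'
from h import *
o=status.get_obs();M=rot(o).as_matrix();print(o['tool_pos'],M.round(4),o['finger_gap'],o['contact_force'])
d=np.array([.585,.003,.027])-o['tool_pos'];print((M.T@d*1e3).round(1))
E
```

```text
time: 3.7
tool_pos: [0.5805, -0.0033, 0.0603]
eef_rot: [-0.525, 0.527, -0.474, 0.472]
contact_force: [-1.3, 1.0, 0.0]
finger_gap: 0.055
[ 0.58054224 -0.00332167  0.06030266] [[ 1.049e-01 -3.500e-03  9.945e-01]
 [-9.945e-01 -6.000e-04  1.049e-01]
 [ 2.000e-04 -1.000e+00 -3.600e-03]] 0.05502474034242038 [-1.32732449  0.98913687  0.02114583]
[-5.8 33.3  5.2]
```

```bash
python3 -m handwheel '[55,-6,5,5,0,0,0, 55,-6,12,5,0,0,0, 55,-6,20,5,0,0,0, 55,-6,27,5,0,0,0, 55,-6,32,5,0,0,0, 55,-6,33,5,0,0,0, 55,-6,33,5,0,0,0, 55,-6,33,5,0,0,0]'
python3 - <<'E'
from h import *
o=status.get_obs();M=rot(o).as_matrix();print(o['tool_pos'],M.round(4),o['finger_gap'],o['contact_force'],abs(o['joint_velocities']).max())
d=np.array([.585,.003,.027])-o['tool_pos'];print((M.T@d*1e3).round(1))
for n in("side",):
    im=cams.camera(n)[:,:,::-1];x,y=(220,120) if n=="top" else (200,140)
    cv2.imwrite(f"pics/{n}2.png",cv2.resize(im[y:y+180,x:x+200],None,fx=3.3,fy=3.3,interpolation=cv2.INTER_CUBIC))
E
```

```text
time: 4.5
tool_pos: [0.585, 0.0031, 0.0275]
eef_rot: [-0.525, 0.526, -0.474, 0.472]
contact_force: [-1.2, -0.4, 0.4]
finger_gap: 0.055
[0.58496453 0.00308576 0.0274592 ] [[ 1.047e-01 -3.200e-03  9.945e-01]
 [-9.945e-01 -6.000e-04  1.047e-01]
 [ 3.000e-04 -1.000e+00 -3.200e-03]] 0.05503236122287611 [-1.15342556 -0.41133804  0.44946913] 0.004672902446399868
[0.1 0.5 0. ]
```

View pics/side2.png

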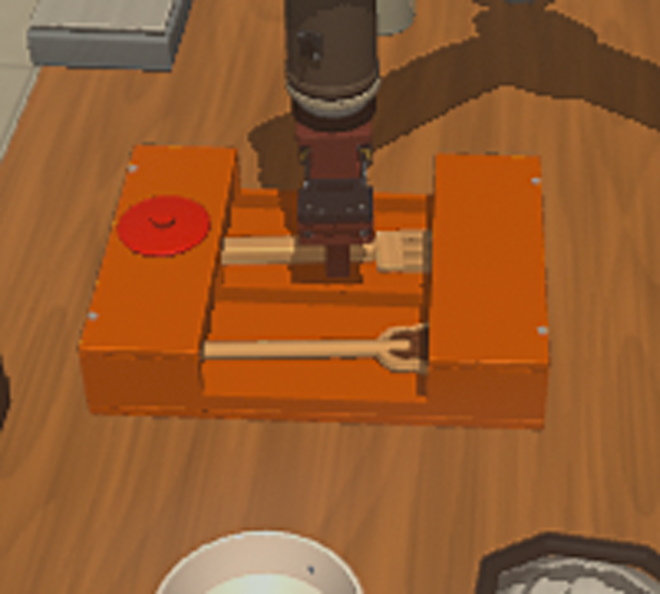

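Both fingers straddle the handle, with the near finger at (338,255) in the crop. Closing now.

```bash
python3 -m handwheel '[10,0,0,0,0,0,0, 10,0,0,0,0,0,0, 10,0,0,0,0,0,0, 10,0,0,0,0,0,0, 10,0,0,0,0,0,0, 10,0,0,0,0,0,0, 10,0,0,0,0,0,0, 10,0,0,0,0,0,0]'
python3 - <<'E'
from h import *
o=status.get_obs();M=rot(o).as_matrix();print(o['tool_pos'],M.round(4),o['finger_gap'],o['contact_force'],o['ft_torque'],abs(o['joint_velocities']).max())
# slide 40 mm along rack x (yaw .026)
d=np.array([.040*np.cos(.026),.040*np.sin(.026),.002]);print((M.T@d*1e3).round(1))
E
```

```text
time: 5.35
tool_pos: [0.585, 0.0031, 0.0276]
eef_rot: [-0.525, 0.526, -0.474, 0.472]
contact_force: [-0.8, -0.3, 0.6]
finger_gap: 0.0219
[0.58502001 0.00309887 0.02759658] [[ 1.048e-01 -3.000e-03  9.945e-01]
 [-9.945e-01 -6.000e-04  1.048e-01]
 [ 3.000e-04 -1.000e+00 -3.000e-03]] 0.021877179351008975 [-0.76959774 -0.25019663  0.59419261] [-0.00930192  0.0716223   0.03575917] 0.0012692002288609498
[ 3.2 -2.1 39.9]
```

```bash
python3 -m handwheel '[10,0,-2,0,0,0,0, 10,1,-3,7,0,2,0, 10,2,-3,15,0,4.4,0, 10,2.5,-3,24,0,4.4,0, 10,3,-3,33,0,4.4,0, 10,3.2,-3,39,0,4.4,0, 10,3.2,-3,40.5,0,4.4,0, 10,3.2,-3,40.5,0,4.4,0]'
python3 - <<'E'
from h import *
o=status.get_obs();M=rot(o).as_matrix();print(o['tool_pos'],M.round(4),o['finger_gap'],o['contact_force'],o['ft_torque'],abs(o['joint_velocities']).max())
for n in("top","side"):
    im=cams.camera(n)[:,:,::-1];x,y=(220,120) if n=="top" else (200,140)
    cv2.imwrite(f"pics/{n}3.png",cv2.resize(im[y:y+180,x:x+200],None,fx=3.3,fy=3.3,interpolation=cv2.INTER_CUBIC))
E
```

```text
time: 6.15
tool_pos: [0.6256, 0.0043, 0.0303]
eef_rot: [-0.506, 0.508, -0.494, 0.492]
contact_force: [-0.7, -0.7, -0.8]
finger_gap: 0.0215
[0.6256321  0.00429299 0.03025021] [[ 2.840e-02 -3.400e-03  9.996e-01]
 [-9.996e-01 -4.000e-04  2.840e-02]
 [ 4.000e-04 -1.000e+00 -3.400e-03]] 0.02145305155684349 [-0.72250484 -0.66251842 -0.76699217] [0.03152562 0.00074092 0.05721715] 0.01491954454791805
```

View pics/side3.png

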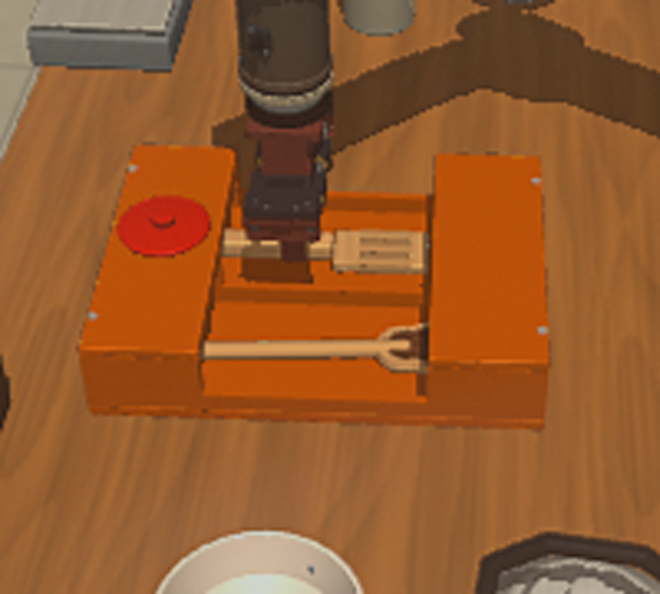

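View pics/top3.png

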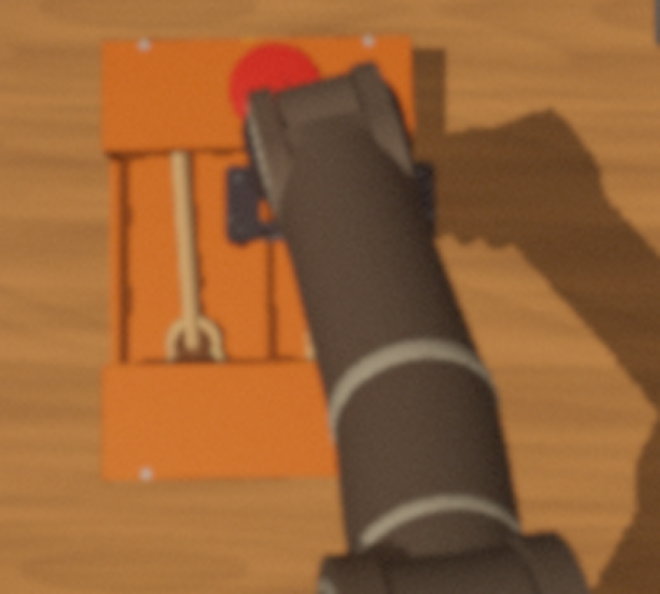

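```bash
python3 - <<'E'
from h import *
S=lambda u,v:((u+.5)/3.3-.5+200,(v+.5)/3.3-.5+140)
c=np.array([.588,.066]);y=.026
def rk(p): d=p[:2]-c;return (1e3*np.array([d[0]*np.cos(y)+d[1]*np.sin(y),-d[0]*np.sin(y)+d[1]*np.cos(y)])).round(1)
for p,z in(((424,234),.0245),((424,271),.0245),((424,271),.0145),((333,250),.0245),((434,190),.082),((428,300),.072)):print(p,z,rk(unproj("side",S(*p),z)))
o=status.get_obs();M=rot(o).as_matrix();print(o['qpos'].round(3))
ex=np.array([np.cos(y),np.sin(y),0])
for t in(3,6,10,14,17,20):
    a=np.radians(t);s,k=np.sin(a),np.cos(a)
    d=ex*(145*(1-k)-4.4*s)+np.array([0,0,145*s+15.6*(k-1)]);print(t,(M.T@d).round(1))
E
```

```text
(424, 234) 0.0245 [-86.8 -87.8]
(424, 271) 0.0245 [-88.4 -35.2]
(424, 271) 0.0145 [-88.2 -46.3]
(333, 250) 0.0245 [ -1.7 -60.4]
(434, 190) 0.082 [-95.2 -84.2]
(428, 300) 0.072 [-93.8  54.5]
[ 0.09   0.655 -0.246  1.746  0.215  0.77  -1.805]
3 [ 0.  -7.6 -0.1]
6 [  0.  -15.1   0.3]
10 [  0.  -24.9   1.3]
14 [  0.  -34.6   3.1]
17 [  0.  -41.7   4.9]
20 [  0.  -48.7   7.1]
```

Blade end is at rack x ≈ -88, which is 7 mm clear of the board edge and as predicted. I'll tilt the blade up in two stages.

```bash
python3 -m handwheel '[10,0,-5,0,-2,0,0, 10,0,-10,0,-4,0,0, 10,0,-15,0.3,-6,0,0, 10,0,-20,0.8,-8,0,0, 10,0,-25,1.3,-10,0,0, 10,0,-30,2.2,-12,0,0, 10,0,-30,2.2,-12,0,0, 10,0,-30,2.2,-12,0,0]'
python3 - <<'E'
from h import *
o=status.get_obs();M=rot(o).as_matrix();print(o['tool_pos'],M.round(4),o['finger_gap'],o['contact_force'],o['ft_torque'],abs(o['joint_velocities']).max())
for n in("side",):
    im=cams.camera(n)[:,:,::-1];x,y=(220,120) if n=="top" else (200,140)
    cv2.imwrite(f"pics/{n}4.png",cv2.resize(im[y:y+180,x:x+200],None,fx=3.3,fy=3.3,interpolation=cv2.INTER_CUBIC))
E
```

```text
time: 7.05
tool_pos: [0.6273, 0.0042, 0.06]
eef_rot: [-0.45, 0.558, -0.542, 0.438]
contact_force: [-0.2, 0.1, -1.0]
finger_gap: 0.0214
[0.62733389 0.00424947 0.05999226] [[ 2.840e-02 -2.108e-01  9.771e-01]
 [-9.996e-01 -6.500e-03  2.760e-02]
 [ 5.000e-04 -9.775e-01 -2.109e-01]] 0.021406475438396463 [-0.23704652  0.13654714 -1.02135577] [ 0.04775506 -0.15861469 -0.00312134] 0.012979278711656567
```

View pics/side4.png

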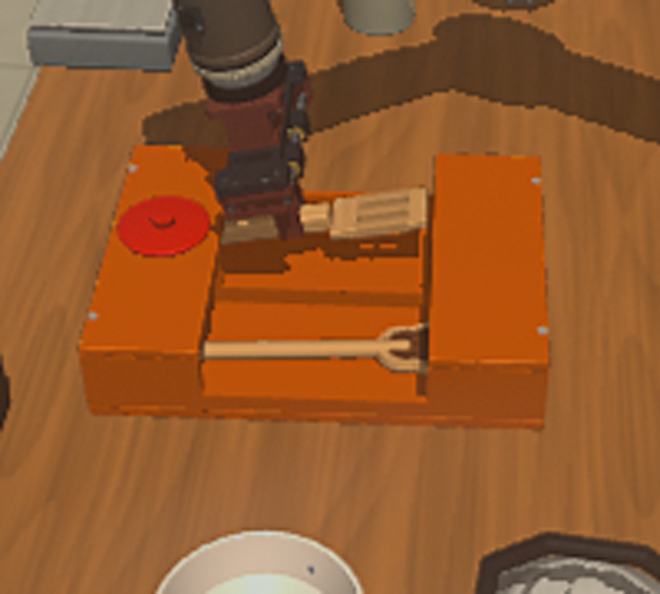

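The blade is rising freely beside the near board, tip at (425,200) in the crop, with no contact force. Continuing to 20°.

```bash
python3 -m handwheel '[10,0,-5,0,-2,0,0, 10,0,-10,0,-4,0,0, 10,0,-15,0.5,-6,0,0, 10,0,-19.5,1,-8,0,0, 10,0,-19.5,1,-8,0,0, 10,0,-19.5,1,-8,0,0, 10,0,-19.5,1,-8,0,0, 10,0,-19.5,1,-8,0,0]'
python3 - <<'E'
from h import *
o=status.get_obs();M=rot(o).as_matrix();print(o['tool_pos'],M.round(4),o['finger_gap'],o['contact_force'],o['ft_torque'],abs(o['joint_velocities']).max(),o['qpos'].round(2))
for n in("side",):
    im=cams.camera(n)[:,:,::-1];x,y=(220,120) if n=="top" else (200,140)
    cv2.imwrite(f"pics/{n}5.png",cv2.resize(im[y:y+180,x:x+200],None,fx=3.3,fy=3.3,interpolation=cv2.INTER_CUBIC))
E
```

```text
time: 7.9
tool_pos: [0.6318, 0.0043, 0.0789]
eef_rot: [-0.41, 0.588, -0.571, 0.399]
contact_force: [0.2, 0.2, -0.2]
finger_gap: 0.0215
[0.63180712 0.00426211 0.07887237] [[ 2.840e-02 -3.447e-01  9.383e-01]
 [-9.996e-01 -1.040e-02  2.640e-02]
 [ 7.000e-04 -9.386e-01 -3.449e-01]] 0.021513380154878872 [ 0.17220524  0.20900281 -0.23126968] [ 0.00357674 -0.38239291 -0.02489949] 0.005576492940136149 [ 0.07  0.8  -0.24  1.37  0.14  1.34 -1.73]
```

View pics/side5.png

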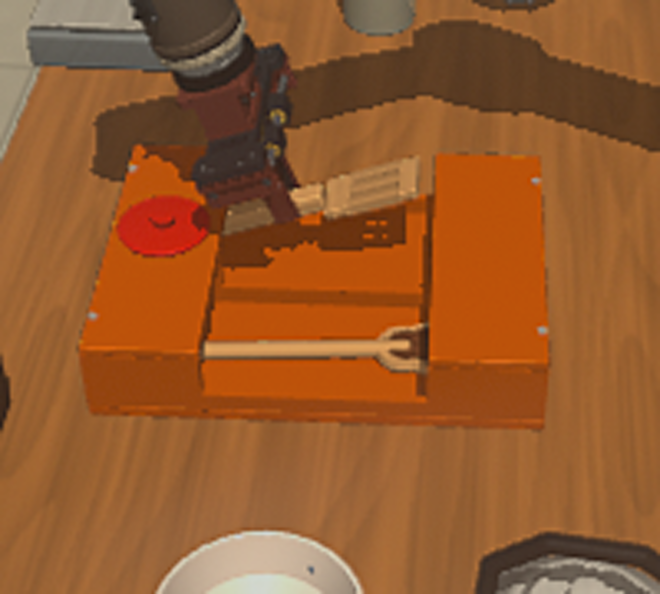

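Blade end now stands above the board tops, at crop (418,175), while the handle end is still under the far board. Drawing along the turner's own axis.

```bash
python3 -m handwheel '[10,0,0,-10,0,0,0, 10,0,0,-24,0,0,0, 10,0,0,-42,0,0,0, 10,0,0,-60,0,0,0, 10,0,0,-78,0,0,0, 10,0,0,-96,0,0,0, 10,0,0,-110,0,0,0, 10,0,0,-115,0,0,0]'
python3 - <<'E'
from h import *
o=status.get_obs();M=rot(o).as_matrix();print(o['tool_pos'],M.round(4),o['finger_gap'],o['contact_force'],o['ft_torque'],abs(o['joint_velocities']).max(),o['qpos'].round(2))
for n in("side",):
    im=cams.camera(n)[:,:,::-1];x,y=(220,120) if n=="top" else (200,140)
    cv2.imwrite(f"pics/{n}6.png",cv2.resize(im[y:y+180,x:x+200],None,fx=3.3,fy=3.3,interpolation=cv2.INTER_CUBIC))
E
```

```text
time: 8.75
tool_pos: [0.5226, 0.001, 0.1196]
eef_rot: [-0.41, 0.588, -0.571, 0.399]
contact_force: [-0.3, 1.3, -1.3]
finger_gap: 0.0219
[0.52263436 0.00101197 0.11960413] [[ 0.0284 -0.3442  0.9385]
 [-0.9996 -0.0108  0.0263]
 [ 0.0011 -0.9388 -0.3444]] 0.02187146764114015 [-0.34853618  1.28341829 -1.29896271] [-0.01172381 -0.36036729 -0.00883949] 0.08049441238080546 [ 0.11  0.59 -0.28  1.67  0.12  1.26 -1.75]
```

View pics/side6.png

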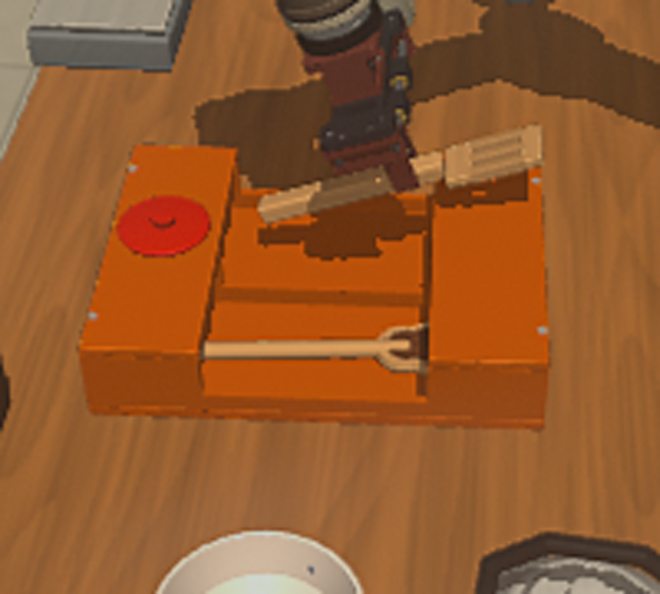

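The handle end is fully out from under the far board, visible at (262,208) in the crop. Lifting straight up.

```bash
python3 -m handwheel '[10,0,-8,-3,0,0,0, 10,0,-28,-10,0,0,0, 10,0,-52,-19,0,0,0, 10,0,-78,-28,0,0,0, 10,0,-104,-38,0,0,0, 10,0,-130,-47,0,0,0, 10,0,-150,-55,0,0,0, 10,0,-160,-59,0,0,0]'
python3 -m handwheel '[10,0,0,0,0,0,0, 10,0,0,0,0,0,0, 10,0,0,0,0,0,0, 10,0,0,0,0,0,0, 10,0,0,0,0,0,0, 10,0,0,0,0,0,0, 10,0,0,0,0,0,0, 10,0,0,0,0,0,0]'
python3 - <<'E'
from h import *
o=status.get_obs();M=rot(o).as_matrix();print(o['tool_pos'],M.round(4),o['finger_gap'],o['contact_force'],o['ft_torque'],abs(o['joint_velocities']).max(),o['time'])
# predicted points: grasp at turner x=+10; TCP 15.6mm above underside
def P(tx,h): return o['tool_pos']+M@np.array([0,(15.6-h)/1e3,(10-tx)/1e3])
pts={"handle bottom":P(-135,0),"handle mid":P(-135,10),"blade bottom":P(135,0)}
for k,p in pts.items(): print(k,p.round(3),proj("side",p).round(1),proj("top",p).round(1))
for n in("top","side"):
    im=cams.camera(n)[:,:,::-1];cv2.imwrite(f"pics/{n}7.png",im)
E
```

```text
time: 9.6
tool_pos: [0.5234, 0.0014, 0.2924]
eef_rot: [-0.411, 0.587, -0.571, 0.4]
contact_force: [0.5, -0.0, -1.4]
finger_gap: 0.0218
time: 10.4
tool_pos: [0.5234, 0.0014, 0.2924]
eef_rot: [-0.411, 0.587, -0.571, 0.4]
contact_force: [0.0, -0.7, -1.1]
finger_gap: 0.0217
[0.52342778 0.00138956 0.29235064] [[ 2.830e-02 -3.413e-01  9.395e-01]
 [-9.996e-01 -1.050e-02  2.630e-02]
 [ 9.000e-04 -9.399e-01 -3.415e-01]] 0.02169572781210131 [ 0.00324823 -0.67272977 -1.09408331] [ 0.03634243 -0.38335538  0.02903964] 0.0019995456916149902 10.4
handle bottom [0.654 0.005 0.228] [[275.9 160.4]] [[319.2 164.4]]
handle mid [0.658 0.005 0.238] [[274.5 157.7]] [[319.2 162.4]]
blade bottom [ 0.401 -0.002  0.32 ] [[367.5 135. ]] [[320.7 263.5]]
```

View pics/side7.png

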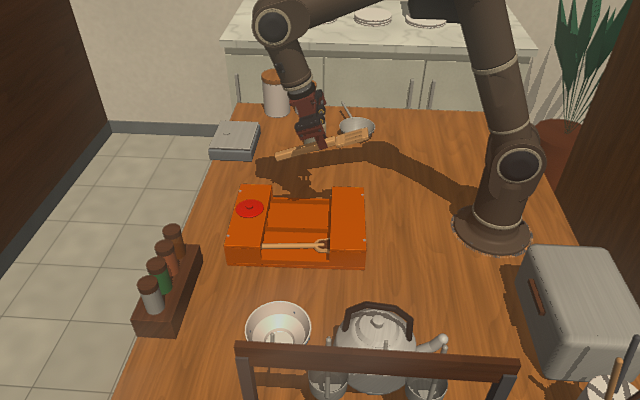

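View pics/top7.png

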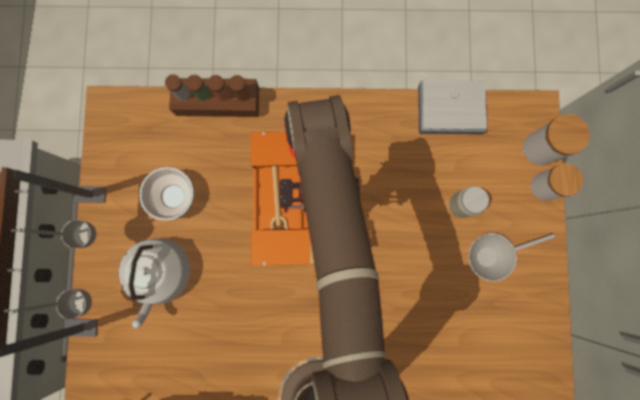

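The turner is held in the air, running from (276,157) to (368,134) in the side view, which matches the prediction. Its lowest end is at z ≈ 0.228 m, about 14.6 cm above the boards. The lid and spoon are where they were, and the arm is still.

```bash
python3 -c "
from plant import r
print(r.finish_job())"
```

```text
the job is handed in; nothing more can be done
None
```

The turner is out of the rack and held still in the gripper. I handed the job in at about 10.5 s of the 40 s allowed; the interface gives no verdict.

**What I did:** I gripped the handle about 10 mm from its middle and slid it about 41 mm under the far board, straightening it by 4.4° on the way. I then tilted the blade end up 20° through the opening, drew it out along its own axis over the near board, and lifted it straight up.

**Last checks:**
- **Grip:** the finger gap was 21.7 mm against a 22 mm handle, and the arm was still.
- **Height:** the lowest point, the handle end, was at about z = 0.228 m. That is about 14.6 cm above the boards, and its predicted position matched the side picture.
- **Force:** the readings I took after each move stayed below about 2 N on every axis, with no sign of contact with the rack.
- **Other objects:** in the last side picture the spoon and lid look unmoved. In the top picture the arm hides most of the lid, so I could only confirm it from the side. The kettle, bowl, strainer and jar also look unmoved.

No check failed or disagreed.

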